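# Isolate the lab bench supply and swing out its lockout hasp

### The arm

A 7-joint arm with a two-finger parallel gripper is mounted at the origin on the work surface. World frame = base frame: x ahead of the robot, y to its left, z up, the work surface at z = 0. Lengths are in mm, angles in rad, forces in N, time in s.
With the tool pointing down it reaches from about 425 to 1025 mm from the base axis. Payload 3.6 kg.
Tool frame: the origin (TCP) lies on the centre line of the jaws, within the pads' length; the fingertips stand ahead of it and the grasp point (between the pads) lies 3 mm ahead of it (tip_reach is the y of the fingertips in the tool frame, in mm); y points along the fingers, x is the direction in which the jaws open and shut, and the axes are right-handed (so a half turn about y gives the same grasp; the last joint's range is limited). The gripper opens to 85 mm and grips with 20 to 120 N. Pads are 22 mm wide; open, the fingers measure 114 mm over their backs; the gripper's body (76 mm by 85 mm) begins 54 mm behind the grasp point. The pads swing forward as they close: fully open they stand 13 mm farther back than shut.
Start: joints at [1.173, 0.591, 0.048, 1.609, -0.033, 0.943, -0.034], TCP at [216.885, -691.803, 253.302] pointing down, gripper open.
Joint ranges: [-2.69, 2.69], [-0.47, 2.24], [-1.27, 1.36], [0.19, 2.51], [-1.53, 4.68], [0.08, 2.07], [-3.09, 3.09]. Speed limits (rad/s): [2.57, 2.57, 3.14, 3.14, 3.14, 3.14, 3.14].

### API

Orientations are given as a unit quaternion [x, y, z, w].
In Python, from bench import * gives the robot as it stands.
- The arm moves only by the shell command python3 -m inch 'ROWS'. ROWS is JSON, a list that holds one entry, the list of rows, each a list of 7 numbers: the closure, from -1 (fully open) to 1 (shut), then the shift along the tool's x, y, z in cm, then the turn, a rotation vector about the tool's x, y, z in degrees. A call has exactly 5 rows; each row is the pose to reach, as a shift and turn from the pose commanded when the call began, along the tool's axes at that moment; what a row does not reach only later rows make up. A row lasts 1/12 s, in which the tool goes at most 41.7 mm and 7.16 degrees, less where a joint would pass 70% of its speed; a pose out of reach is approached as far as the arm can. A call with a gripper value outside its range is refused whole. The fingers move at their own pace and stop on an object; the grip force is fixed at half the most. Time passes only in rows, so rows that repeat a pose let the fingers close, or fill a call up. It gives the time, the measured TCP pose, the force and the opening at its end, in the units of the state.
- get_state(): the state, without advancing time (a new reading comes with each control period).
- get_image(name): name is "scene" or "top"; returns the picture (384x512x3 uint8, blue, green, red); there is no depth.
- camera_info(name): a dict with "camera_matrix" (3x3 intrinsics, pixels), "D" ([k1, k2, p1, p2, k3] as OpenCV has them; the pictures are not rectified), "extrinsics" (4x4, takes a point from world to camera coordinates). Camera axes: x right, y down, z forward; pixel columns grow to the right and rows downward; lengths in mm; the calibration is good to about 2 mm. A picture is of the moment at which its call begins. camera_info takes no time and is no camera call.
- job_done(): hands the job in, once; it reports no verdict.
The state is a dict: "clock": time; "joints": joint angles; "qd": joint speeds; "effort": joint torques, N m; "tcp_pos": TCP position; "tool_rot": TCP orientation; "force": force on the tool from outside, world axes, zero at the start; "wrist_torque": the same for the moment, N m; "opening": finger opening in mm.
Only numpy, scipy, OpenCV 4.12 (cv2) and the standard library are available. Lean on these libraries where they do the work, as an engineer would, in place of code of your own. Each camera call takes 0.05 s, during which the arm holds its last target. There are 200 camera calls.

### The job

Make the bench supply safe to work on: turn the bar handle of the large grey isolator box to off, a quarter turn counter-clockwise seen from above until it stops with the bar lying across the box. Then, with the handle left at off, swing the box's flat steel lockout hasp fully out, so that it stands straight out past the edge of the box ready for a padlock. Leave the short knob of the smaller grey box as it is set.

Things in the scene. Friction and masses are not known exactly. Their poses are not given: they have to be found in the camera images.
- isolator: Larger grey box, 180 (x) by 250 (y) by 70 mm high, lying face up, fixed to the bench; the only one with a hasp. Origin: centre of underside, z up. Handle axis (vertical) at x 0, y -55 mm; hasp axis (vertical) at x +50, y +95 mm. A loose white cap, 28 mm wide, 11 high, lies on its cover near x +65, y -100 mm.
- isolator_handle (a joint): Black bar 80 mm long, 16 thick, z 82 to 120 mm above the bench, centred on its axis, on a disc 64 mm wide (top z 82); white line on its nose end. Rad, clockwise from above: 0 = off (stop), bar along box x, nose to -x; 1.571 = on, bar along box y, nose to +y. Starts 1.2 to 1.5. Stays where left; needs 0.12 N m.
- lockout_hasp (a joint): Flat steel arm 24 mm wide, top z 79 mm above the bench, with an upright finger tab 75 mm from the axis: 24 mm long along the arm, 12 thick, z 79 to 121. Rad, clockwise from above: 0 = folded in, arm from axis to box -x; 1.571 = fully out (stop), arm to box +y, tab beyond the box's edge. Starts 0 to 0.15. Stays where left; needs 0.06 N m.
- selector_tip (a point): Pointing end of the short black knob on the smaller grey box (140 by 160 by 55 mm high, no hasp), on the knob's top, 93 mm above the bench; the knob's bar is 42 mm long, this point 21 mm from its vertical axis. To be left alone.

How it is judged:
By the outcome, as a careful person would: the job done as asked, in the order asked, and still so for the second after the job is handed in, with the robot touching nothing.
It also fails if it takes over 56 s, if anything falls off the work surface, if the arm or the gripper's body presses on something with over 40 N, if the wrist force passes 120 N, or if a joint passes its speed limit or range.

## Working session

There is one attempt and no reset: what is moved stays moved. The work goes in short steps, Python scripts to look and compute and a shell command to move; the robot and the scene stay as the last step left them, time stands still between calls to the robot, and variables do not carry over. Pictures are saved under pics/ and viewed, about 8 in all and at most 12, crops included, and the job is handed in when it is done.

```bash
mkdir -p pics; ls
python3 - <<'E'
from bench import *
import cv2
for n in("scene","top"):
    cv2.imwrite(f"pics/{n}0.png",get_image(n)); i=camera_info(n); print(n,i)
s=get_state(); print(s)
E
```

```text
pics
scene {'camera_matrix': array([[463.85551098,   0.        , 259.11391276],
       [  0.        , 463.85551098, 189.84859176],
       [  0.        ,   0.        ,   1.        ]]), 'D': array([-0.11598032,  0.        ,  0.        ,  0.        ,  0.        ]), 'extrinsics': array([[ 8.21156500e-01,  5.70472245e-01, -1.62302076e-02,
        -4.10794735e+02],
       [ 4.74596702e-01, -6.98391870e-01, -5.35730125e-01,
        -1.86420291e+02],
       [-3.16954212e-01,  4.32215471e-01, -8.44233270e-01,
         1.29457960e+03],
       [ 0.00000000e+00,  0.00000000e+00,  0.00000000e+00,
         1.00000000e+00]])}
top {'camera_matrix': array([[352.60578893,   0.        , 248.46271464],
       [  0.        , 352.60578893, 188.16203105],
       [  0.        ,   0.        ,   1.        ]]), 'D': array([-0.0597412,  0.       ,  0.       ,  0.       ,  0.       ]), 'extrinsics': array([[ 3.72721229e-05, -9.99987276e-01,  5.04453220e-03,
        -3.07365105e+01],
       [-9.79710721e-01, -1.04752454e-03, -2.00414086e-01,
         5.04516064e+02],
       [ 2.00416821e-01, -4.93471242e-03, -9.79698294e-01,
         7.90282723e+02],
       [ 0.00000000e+00,  0.00000000e+00,  0.00000000e+00,
         1.00000000e+00]])}
{'clock': 0.1, 'joints': array([ 1.1735074 ,  0.59202777,  0.04831102,  1.60970712, -0.0333053 ,
        0.94272954, -0.03366777]), 'qd': array([ 0.00083469, -0.00203077,  0.0003335 , -0.0046028 , -0.00103199,
       -0.00040137,  0.00030708]), 'effort': array([ 4.99901769e-03, -5.49997473e+01,  1.55329809e+00, -1.98824555e+01,
        9.66454216e-03,  3.83843493e-03,  4.04215413e-06]), 'tcp_pos': array([ 216.66896186, -691.11623843,  252.25020397]), 'tool_rot': array([-0.56952082,  0.41916992, -0.4179458 ,  0.57031914]), 'force': array([-0.07318641, -0.60600531, -0.35975338]), 'wrist_torque': array([ 0.06299502, -0.04407854,  0.02029928]), 'opening': 85.86742034662903}
```

View pics/top0.png

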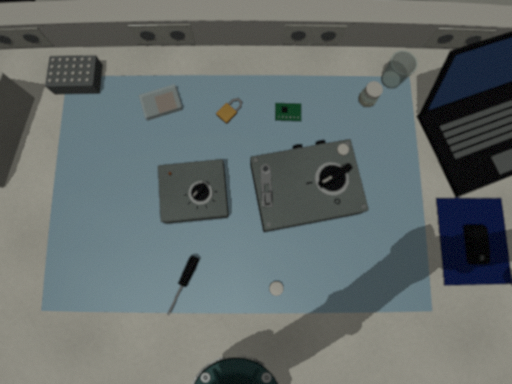

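View pics/scene0.png

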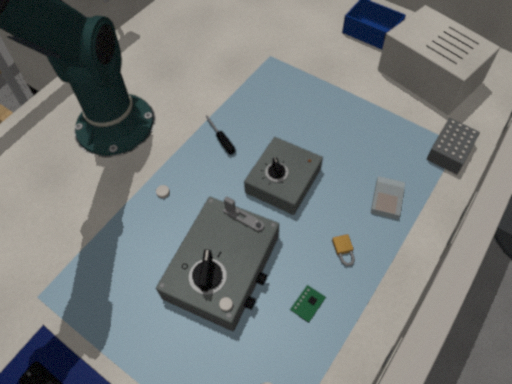

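Run:
```python
import cv2,numpy as np
a=cv2.imread("pics/top0.png")[125:245,240:380]; b=cv2.imread("pics/scene0.png")[185:335,150:290]
a=cv2.resize(a,None,fx=5,fy=5,interpolation=2)
cv2.imwrite("pics/c1.png",cv2.convertScaleAbs(a,alpha=1.5)) # 5x, origin 240,125
```

```text
(no output)
```

View pics/c1.png

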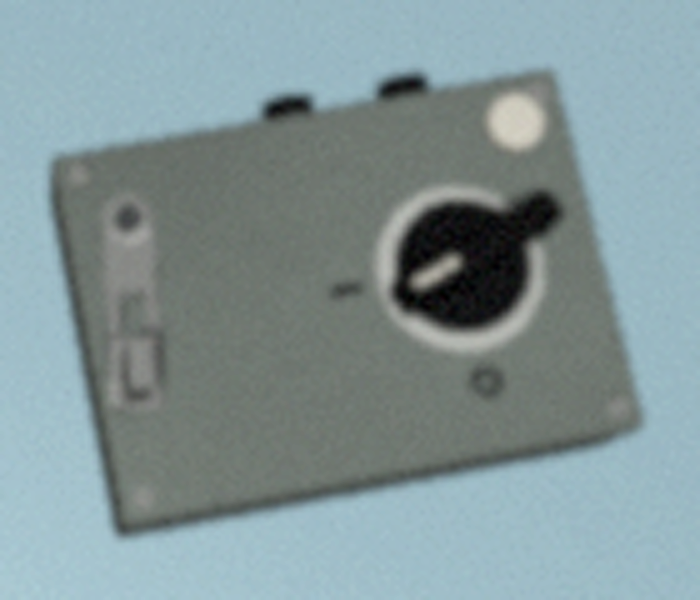

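```bash
cat > h.py <<'E'
import numpy as np,cv2
from scipy.spatial.transform import Rotation as R
from bench import *
def px(n,u,v,z):
    i=camera_info(n);E=i["extrinsics"];x,y=cv2.undistortPoints(np.array([[[u,v]]],float),i["camera_matrix"],i["D"])[0,0]
    c=-E[:3,:3].T@E[:3,3];d=E[:3,:3].T@[x,y,1];return c+d*(z-c[2])/d[2]
def proj(n,P):
    i=camera_info(n);E=i["extrinsics"];return cv2.projectPoints(np.atleast_2d(P).astype(float),cv2.Rodrigues(E[:3,:3])[0],E[:3,3],i["camera_matrix"],i["D"])[0][:,0]
E
python3 - <<'E'
from h import *
f=lambda a,b,z:px("top",a/5+239.9+.0,b/5+124.9,z).round(1)
C=[f(*p,70) for p in((55,158),(552,72),(640,425),(120,530))]
# box: (+x+y),(+x-y),(-x-y),(-x+y)
B=np.array([[90,125],[90,-125],[-90,-125],[-90,125.]])
W=np.array(C)[:,:2];print(W, [np.linalg.norm(W[i]-W[(i+1)%4]) for i in range(4)])
ks=[((128,216),79,(50,95)),((516,122),81,(65,-100)),((462,268),71,(0,-55))]
Q=np.vstack([B,[k[2] for k in ks]]);P=np.vstack([W,[f(*k[0],k[1])[:2] for k in ks]])
qc=Q.mean(0);pc=P.mean(0);H=(Q-qc).T@(P-pc);th=np.arctan2(H[0,1]-H[1,0],H[0,0]+H[1,1])
r=np.array([[np.cos(th),-np.sin(th)],[np.sin(th),np.cos(th)]]);t=pc-r@qc
print("yaw",th,np.degrees(th),"origin",t);print("resid",(P-(Q@r.T+t)).round(1))
for nm,q in(("handle",(0,-55)),("hasp",(50,95))): print(nm,r@q+t)
a=f(555,210,118)[:2];b=f(400,293,118)[:2];print("bar ends",a,b,np.linalg.norm(a-b),(a+b)/2)
d=r.T@(b-a);print("nose dir box",d,"angle cw from -x",np.degrees(-(np.arctan2(d[1],d[0])-np.pi)))
s=get_state();print(R.from_quat(s["tool_rot"]).as_matrix().round(2))
tb=f(140,370,121)[:2];print("tab top in box",r.T@(tb-t))
E
python3 - <<'E'
import bench;print([x for x in dir(bench) if x[0]!='_'])
try: print(bench.tip_reach)
except Exception as e: print(e)
E
```

```text
[[ 577.5  -36.2]
 [ 621.6 -276.7]
 [ 449.4 -307.8]
 [ 401.3  -65.5]] [np.float64(244.50983620296344), np.float64(174.98585657132412), np.float64(247.02813604931725), np.float64(178.61951181211978)]
yaw 0.18193273550572386 10.423977899747879 origin [ 512.72030482 -171.45675509]
resid [[-1.1 -4. ]
 [-2.3  1.4]
 [ 2.6  2.9]
 [-0.3 -0.7]
 [ 2.  -1.1]
 [-2.1  3.5]
 [ 1.2 -2.1]]
handle [ 522.67149593 -225.54902622]
hasp [544.70667573 -68.97811305]
bar ends [ 539.6 -259.1] [ 501.5 -187.8] 80.84120236612023 [ 520.55 -223.45]
nose dir box [-24.57082916  77.01671477] angle cw from -x 72.30563100318379
[[ 0.3  -0.    0.95]
 [-0.95  0.    0.3 ]
 [-0.   -1.   -0.  ]]
tab top in box [-27.51697163 105.88293031]
['Unreachable', 'camera_info', 'get_image', 'get_state', 'job_done', 'tip_reach']
22.0
```

```bash
cat > to.py <<'E'
import sys
from h import *
def rel(x,y,z,a):
    s=get_state();r=R.from_quat(s["tool_rot"]);g=R.from_matrix(np.c_[[np.cos(a),np.sin(a),0],[0,0,-1],[-np.sin(a),np.cos(a),0]])
    return r.inv().apply(np.array([x,y,z])-s["tcp_pos"])/10,(r.inv()*g).as_rotvec(degrees=True)
if __name__=="__main__":
    x,y,z,a=map(float,sys.argv[1:5]);d,w=rel(x,y,z,np.radians(a));s=get_state()
    print(d.round(2),w.round(1),"tcp",s["tcp_pos"].round(1),"F",s["force"].round(1),"open",round(s["opening"],1),"t",s["clock"],"j",s["joints"].round(2))
E
python3 to.py 521.5 -224.5 250 28
```

```text
[-35.4    0.29  43.05] [-1.000e-01 -1.006e+02 -1.000e-01] tcp [ 216.7 -691.1  252.3] F [-0.1 -0.6 -0.4] open 85.9 t 0.1 j [ 1.17  0.59  0.05  1.61 -0.03  0.94 -0.03]
```

```bash
python3 -m inch '[[[-1,-35.4,0,43,0,-100,0],[-1,-35.4,0,43,0,-100,0],[-1,-35.4,0,43,0,-100,0],[-1,-35.4,0,43,0,-100,0],[-1,-35.4,0,43,0,-100,0]]]'; python3 to.py 521.5 -224.5 250 28
```

```text
clock: 0.52
tcp_pos: [331.3, -515.3, 252.9]
tool_rot: [-0.672, 0.221, -0.221, 0.672]
force: [1.3, -0.4, -0.2]
opening: 85.4
[-1.97  0.3  34.7 ] [ -0.  -64.4  -0. ] tcp [ 331.3 -515.3  252.9] F [ 1.3 -0.4 -0.2] open 85.4 t 0.5167 j [ 1.02  0.45 -0.14  1.87  0.08  0.83  0.21]
```

```bash
python3 -m inch '[[[-1,-2,0.3,34.7,0,-64.4,0],[-1,-2,0.3,34.7,0,-64.4,0],[-1,-2,0.3,34.7,0,-64.4,0],[-1,-2,0.3,34.7,0,-64.4,0],[-1,-2,0.3,34.7,0,-64.4,0]]]'; python3 to.py 521.5 -224.5 200 28
```

```text
clock: 0.93
tcp_pos: [446.1, -341.7, 251.3]
tool_rot: [-0.707, 0.004, -0.004, 0.707]
force: [-0.6, 0.0, 0.6]
opening: 85.2
[ 7.42  5.13 11.8 ] [ -0.  -28.6  -0. ] tcp [ 446.1 -341.7  251.3] F [-0.6  0.   0.6] open 85.2 t 0.9333 j [ 0.82  0.41 -0.33  1.97  0.18  0.79  0.38]
```

```bash
python3 -m inch '[[[-1,7.4,5.1,11.8,0,-28.6,0],[-1,7.4,5.1,11.8,0,-28.6,0],[-1,7.4,5.1,11.8,0,-28.6,0],[-1,7.4,5.1,11.8,0,-28.6,0],[-1,7.4,5.1,11.8,0,-28.6,0]]]'; python3 to.py 521.5 -224.5 112 28
python3 - <<'E'
from h import *
a=get_image("top")[105:265,220:400];b=get_image("scene")[150:310,130:310]
im=np.hstack([cv2.resize(a,None,fx=2.2,fy=3*2.2/3,interpolation=2),cv2.resize(b,None,fx=2.2,fy=2.2,interpolation=2)])
cv2.imwrite("pics/a1.png",cv2.convertScaleAbs(im,alpha=1.4))
E
```

```text
clock: 1.35
tcp_pos: [524.1, -219.7, 198.9]
tool_rot: [-0.684, -0.174, 0.173, 0.687]
force: [0.5, -0.5, 0.7]
opening: 85.5
[-0.48  8.69 -0.34] [-0.3  0.4  0.2] tcp [ 524.1 -219.7  198.9] F [ 0.5 -0.5  0.7] open 85.5 t 1.35 j [ 0.65  0.5  -0.45  2.    0.32  0.71  0.5 ]
```

View pics/a1.png

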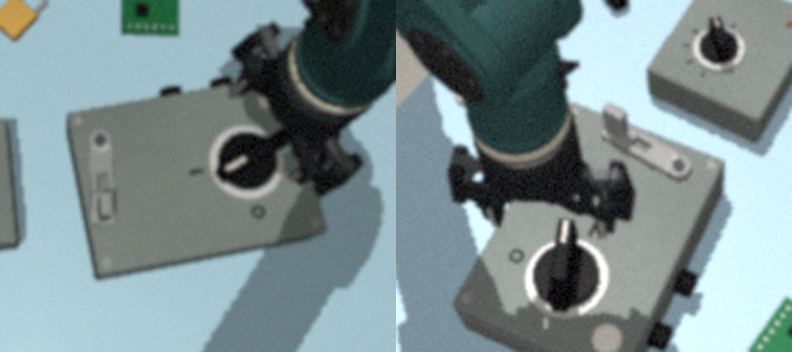

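```bash
python3 - <<'E'
from h import *
for n,u,v,z in(("ring",207.7,275,71),("pivot",257.7,224,79),("tabtopmid",229,199.5,121)): print(n,px("scene",u,v,z).round(1))
print("bar ends", px("scene",(567-396)/2.2+130,222/2.2+150,120).round(1), px("scene",(563-396)/2.2+130,292/2.2+150,120).round(1))
E
python3 to.py 522 -224.5 114 28
```

```text
ring [ 524.1 -222.2   71. ]
pivot [544.  -66.2  79. ]
tabtopmid [471.  -69.8 121. ]
bar ends [ 508.3 -193.   120. ] [ 547.9 -249.7  120. ]
[0.11 8.58 0.08] [-0.1 -0.3 -0.1] tcp [ 521.6 -225.8  199.8] F [ 0.  -0.9 -0.1] open 85.1 t 1.45 j [ 0.66  0.5  -0.44  2.    0.32  0.72  0.5 ]
```

```bash
python3 -m inch '[[[-1,0.1,3,0.1,0,0,0],[-1,0.1,6,0.1,0,0,0],[-1,0.1,8.4,0.1,0,0,0],[-1,0.1,8.4,0.1,0,0,0],[-1,0.1,8.4,0.1,0,0,0]]]'; python3 -m inch '[[[0.3,0,0,0,0,0,0],[1,0,0,0,0,0,0],[1,0,0,0,0,0,0],[1,0,0,0,0,0,0],[1,0,0,0,0,0,0]]]'; python3 -m inch '[[[1,0,0,0,0,0,0],[1,0,0,0,0,0,0],[1,0,0,0,0,0,0],[1,0,0,0,0,0,0],[1,0,0,0,0,0,0]]]';python3 to.py 523 -224.5 116 28
```

```text
clock: 1.87
tcp_pos: [520.5, -227.1, 115.9]
tool_rot: [-0.687, -0.167, 0.169, 0.687]
force: [0.7, -0.2, 0.4]
opening: 85.4
clock: 2.28
tcp_pos: [522.5, -225.8, 117.4]
tool_rot: [0.687, 0.169, -0.168, -0.686]
force: [-0.0, -0.5, -0.6]
opening: 25.7
clock: 2.7
tcp_pos: [523.5, -225.0, 117.5]
tool_rot: [0.687, 0.17, -0.168, -0.686]
force: [-0.3, 1.9, 6.6]
opening: 14.9
[-0.02  0.15  0.07] [ 0.1 -0.4  0.1] tcp [ 523.5 -225.   117.5] F [-0.3  1.9  6.6] open 14.9 t 2.7 j [ 0.59  0.61 -0.37  2.05  0.41  0.55  0.42]
```

```bash
python3 -m inch '[[[1,0,0,0,0,-6,0],[1,0,0,0,0,-12,0],[1,0,0,0,0,-18,0],[1,0,0,0,0,-24,0],[1,0,0,0,0,-30,0]]]'; python3 to.py 523 -224.5 116 100.4
```

```text
clock: 3.12
tcp_pos: [523.6, -225.0, 117.5]
tool_rot: [0.619, 0.343, -0.341, -0.618]
force: [1.0, 1.6, 5.0]
opening: 15.0
[0.01 0.15 0.07] [  0.2 -42.5   0. ] tcp [ 523.6 -225.   117.5] F [1.  1.6 5. ] open 15.0 t 3.1167 j [ 0.69  0.64 -0.51  2.04  0.55  0.6   0.81]
```

```bash
python3 -m inch '[[[1,0,0,0,0,-7,0],[1,0,0,0,0,-14,0],[1,0,0,0,0,-21,0],[1,0,0,0,0,-28,0],[1,0,0,0,0,-32,0]]]';  python3 -m inch '[[[1,0,0,0,0,-3,0],[1,0,0,0,0,-6,0],[1,0,0,0,0,-8,0],[1,0,0,0,0,-10,0],[1,0,0,0,0,-10,0]]]'; python3 to.py 523 -224.5 116 100.4; python3 -c "
from bench import *;print(get_state()['wrist_torque'])"
```

```text
clock: 3.53
tcp_pos: [523.6, -224.8, 117.5]
tool_rot: [0.501, 0.501, -0.499, -0.5]
force: [1.1, 1.4, 5.8]
opening: 15.3
clock: 3.95
tcp_pos: [523.6, -224.8, 117.5]
tool_rot: [0.457, 0.541, -0.54, -0.455]
force: [1.0, 1.2, 5.1]
opening: 14.8
[0.04 0.15 0.05] [ 0.2 -0.7  0. ] tcp [ 523.6 -224.8  117.5] F [1.  1.2 5.1] open 14.8 t 3.95 j [ 0.82  0.69 -0.71  2.04  0.72  0.68  1.38]
[ 0.34296272 -0.05582113  0.09904572]
```

```bash
for i in 1 2; do python3 -m inch '[[[1,0,0,0,0,-1,0],[1,0,0,0,0,-2,0],[1,0,0,0,0,-3,0],[1,0,0,0,0,-3,0],[1,0,0,0,0,-3,0]]]' >/dev/null; python3 to.py 523 -224.5 116 100.4; python3 -c "
from bench import *;print(get_state()['wrist_torque'])"; done
```

```text
[0.05 0.16 0.07] [0.2 1.8 0.1] tcp [ 523.8 -224.8  117.6] F [0.8 2.  5.7] open 15.0 t 4.3667 j [ 0.83  0.69 -0.72  2.03  0.73  0.68  1.42]
[ 0.47932456 -0.16060909 -1.23998048]
[0.06 0.16 0.07] [0.2 4.4 0.2] tcp [ 523.8 -224.9  117.6] F [0.8 3.1 5.7] open 14.6 t 4.7833 j [ 0.84  0.7  -0.73  2.03  0.73  0.69  1.46]
[ 0.56713304 -0.24169764 -2.42945595]
```

```bash
python3 -m inch '[[[1,0,0,0,0,1,0],[1,0,0,0,0,2,0],[1,0,0,0,0,3,0],[1,0,0,0,0,3.6,0],[1,0,0,0,0,3.6,0]]]' >/dev/null;python3 -c "
from bench import *;print(get_state()['wrist_torque'])"; for i in 1 2; do python3 -m inch '[[[-1,0,0,0,0,0,0],[-1,0,0,0,0,0,0],[-1,0,0,0,0,0,0],[-1,0,0,0,0,0,0],[-1,0,0,0,0,0,0]]]';done; python3 to.py 523 -224.5 200 92
```

```text
[ 0.51194366 -0.24764605 -0.98638576]
clock: 5.62
tcp_pos: [521.6, -225.7, 116.2]
tool_rot: [-0.445, -0.549, 0.55, 0.445]
force: [-1.1, 0.6, -0.7]
opening: 74.2
clock: 6.03
tcp_pos: [522.1, -225.5, 116.5]
tool_rot: [-0.445, -0.55, 0.55, 0.445]
force: [0.9, 0.7, -0.2]
opening: 86.0
[ 0.08 -8.35 -0.11] [-0. 10. -0.] tcp [ 522.1 -225.5  116.5] F [ 0.9  0.7 -0.2] open 86.0 t 6.0333 j [ 0.83  0.69 -0.71  2.04  0.73  0.68  1.42]
```

```bash
python3 -m inch '[[[-1,0,-3,0,0,0,0],[-1,0,-6,0,0,0,0],[-1,0,-8.4,0,0,5,0],[-1,0,-8.4,0,0,10,0],[-1,0,-8.4,0,0,10,0]]]';python3 to.py 471 -70 200 92
```

```text
clock: 6.45
tcp_pos: [523.2, -225.6, 202.4]
tool_rot: [0.493, 0.509, -0.508, -0.49]
force: [0.2, 0.4, -0.3]
opening: 85.7
[15.73  0.19  4.69] [ 0.2 -0.1 -0.1] tcp [ 523.2 -225.6  202.4] F [ 0.2  0.4 -0.3] open 85.7 t 6.45 j [ 0.88  0.57 -0.78  1.98  0.56  0.81  1.39]
```

```bash
python3 -m inch '[[[-1,4,0,1.2,0,0,0],[-1,8,0,2.4,0,0,0],[-1,12,0,3.6,0,0,0],[-1,15.7,0.2,4.7,0,0,0],[-1,15.7,0.2,4.7,0,0,0]]]';python3 to.py 471 -70 116 92
python3 - <<'E'
from h import *
a=get_image("top")[105:265,220:400];b=get_image("scene")[150:310,130:310]
im=np.hstack([cv2.resize(a,None,fx=2.2,fy=2.2,interpolation=2),cv2.resize(b,None,fx=2.2,fy=2.2,interpolation=2)])
cv2.imwrite("pics/a2.png",cv2.convertScaleAbs(im,alpha=1.4))
E
```

```text
clock: 6.87
tcp_pos: [465.8, -62.6, 198.2]
tool_rot: [-0.486, -0.512, 0.512, 0.489]
force: [-0.2, -0.1, 0.6]
opening: 85.6
[-0.79  8.22 -0.51] [-0.2  0.9  0.2] tcp [465.8 -62.6 198.2] F [-0.2 -0.1  0.6] open 85.6 t 6.8667 j [ 0.66  0.47 -0.81  2.19  0.53  0.69  1.1 ]
```

View pics/a2.png

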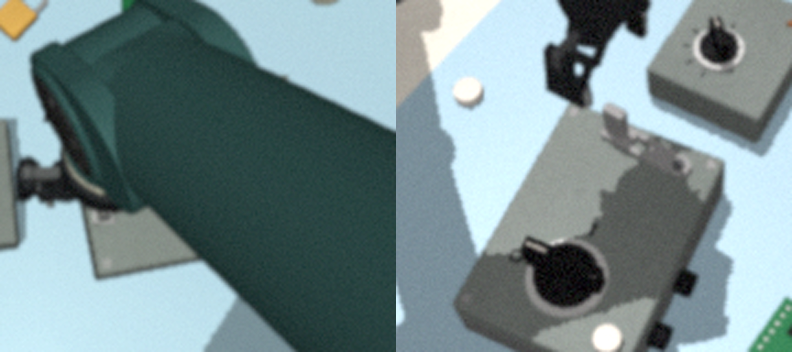

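```bash
python3 to.py 469.5 -70 116 92; python3 -c "
from h import *
print(px('top',200,191,90),px('top',229,190,55))"
```

```text
[-0.13  8.2  -0.12] [-0.1  0.4 -0. ] tcp [468.4 -68.8 198. ] F [-0.1 -1.3 -0.1] open 85.2 t 6.9667 j [ 0.67  0.47 -0.81  2.19  0.54  0.69  1.1 ]
[489.8893614   79.80099762  90.        ] [499.24569059  15.7336768   55.        ]
```

```bash
python3 -m inch '[[[-1,-0.1,3,-0.1,0,0,0],[-1,-0.1,6,-0.1,0,0,0],[-1,-0.1,8.2,-0.1,0,0,0],[-1,-0.1,8.2,-0.1,0,0,0],[-1,-0.1,8.2,-0.1,0,0,0]]]'; python3 to.py 469.5 -70 116 92;  python3 -m inch '[[[0.3,0,0,0,0,0,0],[1,0,0,0,0,0,0],[1,0,0,0,0,0,0],[1,0,0,0,0,0,0],[1,0,0,0,0,0,0]]]'; python3 -m inch '[[[1,0,0,0,0,0,0],[1,0,0,0,0,0,0],[1,0,0,0,0,0,0],[1,0,0,0,0,0,0],[1,0,0,0,0,0,0]]]';python3 to.py 469.5 -70 116 92
```

```text
clock: 7.38
tcp_pos: [470.1, -72.4, 115.4]
tool_rot: [-0.491, -0.508, 0.509, 0.492]
force: [-0.0, 0.5, -0.6]
opening: 85.4
[ 0.24 -0.06  0.05] [-0.2 -0.   0. ] tcp [470.1 -72.4 115.4] F [-0.   0.5 -0.6] open 85.4 t 7.3833 j [ 0.54  0.59 -0.65  2.24  0.73  0.53  0.93]
clock: 7.8
tcp_pos: [471.0, -71.4, 117.2]
tool_rot: [0.492, 0.509, -0.508, -0.491]
force: [0.3, 0.1, -0.6]
opening: 25.3
clock: 8.22
tcp_pos: [470.8, -71.0, 117.1]
tool_rot: [0.491, 0.509, -0.509, -0.491]
force: [-0.1, -0.7, 6.4]
opening: 11.0
[0.11 0.11 0.12] [ 0.   0.1 -0. ] tcp [470.8 -71.  117.1] F [-0.1 -0.7  6.4] open 11.0 t 8.2167 j [ 0.54  0.59 -0.65  2.24  0.73  0.53  0.92]
```

```bash
python3 -m inch '[[[1,0.77,0,-0.04,0,6,0],[1,1.53,0,-0.16,0,12,0],[1,2.27,0,-0.36,0,18,0],[1,2.99,0,-0.64,0,24,0],[1,3.68,0,-0.99,0,30,0]]]';python3 to.py 482 -31 117 62
```

```text
clock: 8.63
tcp_pos: [479.4, -33.3, 117.1]
tool_rot: [0.607, 0.363, -0.363, -0.607]
force: [-0.3, 1.1, 4.0]
opening: 11.2
[ 0.33  0.01 -0.12] [ 0.  -0.2  0. ] tcp [479.4 -33.3 117.1] F [-0.3  1.1  4. ] open 11.2 t 8.6333 j [ 0.36  0.56 -0.51  2.23  0.6   0.48  0.45]
```

```bash
python3 -m inch '[[[1,0.77,0,-0.04,0,6,0],[1,1.53,0,-0.16,0,12,0],[1,2.27,0,-0.36,0,18,0],[1,2.99,0,-0.64,0,24,0],[1,3.68,0,-0.99,0,30,0]]]';python3 to.py 504 -6 117 32
```

```text
clock: 9.05
tcp_pos: [505.6, -5.3, 117.1]
tool_rot: [0.68, 0.194, -0.194, -0.68]
force: [0.6, -0.5, 4.1]
opening: 10.6
[-0.17  0.01  0.02] [ 0.  -0.2  0. ] tcp [505.6  -5.3 117.1] F [ 0.6 -0.5  4.1] open 10.6 t 9.05 j [ 0.2   0.56 -0.37  2.18  0.44  0.47  0.04]
```

Remaining about 22°, then press gently on the stop.

```bash
python3 -m inch '[[[1,0.64,0,-0.03,0,5,0],[1,1.28,0,-0.11,0,10,0],[1,1.9,0,-0.25,0,15,0],[1,2.52,0,-0.44,0,20,0],[1,2.52,0,-0.44,0,20,0]]]';python3 to.py 532 5 117 10.4; python3 -m inch '[[[1,0.13,0,0,0,1,0],[1,0.26,0,0,0,2,0],[1,0.38,0,-0.01,0,3,0],[1,0.38,0,-0.01,0,3,0],[1,0.38,0,-0.01,0,3,0]]]';python3 to.py 532 5 117 10.4; python3 -c "
from bench import *;print(get_state()['wrist_torque'])"
```

```text
clock: 9.47
tcp_pos: [529.6, 4.3, 117.1]
tool_rot: [-0.703, -0.074, 0.073, 0.703]
force: [-2.8, 1.2, 8.6]
opening: 11.2
[0.25 0.01 0.01] [-0.   1.5  0. ] tcp [529.6   4.3 117.1] F [-2.8  1.2  8.6] open 11.2 t 9.4667 j [ 0.11  0.57 -0.28  2.14  0.33  0.48 -0.21]
clock: 9.88
tcp_pos: [531.2, 4.6, 117.1]
tool_rot: [0.705, 0.058, -0.059, -0.704]
force: [-3.6, 0.4, 9.1]
opening: 10.5
[0.09 0.01 0.02] [ 0.  -0.9 -0.1] tcp [531.2   4.6 117.1] F [-3.6  0.4  9.1] open 10.5 t 9.8833 j [ 0.1   0.57 -0.27  2.13  0.32  0.48 -0.24]
[0.13707029 0.6341358  0.79983922]
```

```bash
for i in 1 2; do python3 -m inch '[[[1,0.1,0,0,0,0.5,0],[1,0.2,0,0,0,1,0],[1,0.3,0,0,0,1.5,0],[1,0.3,0,0,0,1.5,0],[1,0.3,0,0,0,1.5,0]]]' >/dev/null;python3 to.py 532 5 117 10.4; python3 -c "
from bench import *;print(get_state()['wrist_torque'])"; done
```

```text
[ 0.07 -0.    0.02] [ 0.1 -2.2 -0.4] tcp [531.3   4.7 117. ] F [-8.9  0.5 14.8] open 11.0 t 10.3 j [ 0.1   0.57 -0.26  2.13  0.31  0.49 -0.26]
[0.0349492  1.48830573 1.34407796]
[ 0.05 -0.01  0.03] [ 0.2 -3.5 -0.8] tcp [531.5   4.7 116.9] F [-12.6  -0.7  19.7] open 10.9 t 10.7167 j [ 0.09  0.57 -0.26  2.12  0.3   0.49 -0.27]
[0.00601424 2.30811016 1.77734132]
```

```bash
python3 -m inch '[[[1,-0.2,0,0,0,-1.5,0],[1,-0.4,0,0,0,-2.5,0],[1,-0.6,0,0,0,-3.5,0],[1,-0.6,0,0,0,-3.5,0],[1,-0.6,0,0,0,-3.5,0]]]'; for i in 1 2; do python3 -m inch '[[[-1,0,0,0,0,0,0],[-1,0,0,0,0,0,0],[-1,0,0,0,0,0,0],[-1,0,0,0,0,0,0],[-1,0,0,0,0,0,0]]]';done;  python3 -m inch '[[[-1,0,-3,0,0,0,0],[-1,0,-6,0,0,0,0],[-1,0,-9,0,0,0,0],[-1,0,-12,0,0,0,0],[-1,0,-14,0,0,0,0]]]';python3 to.py 400 -350 257 10
```

```text
clock: 11.13
tcp_pos: [531.2, 4.6, 117.1]
tool_rot: [0.705, 0.06, -0.062, -0.704]
force: [-4.6, 0.9, 7.8]
opening: 10.6
clock: 11.55
tcp_pos: [532.7, 4.2, 116.3]
tool_rot: [-0.705, -0.059, 0.059, 0.705]
force: [-1.1, 0.4, -0.4]
opening: 71.0
clock: 11.97
tcp_pos: [532.6, 4.4, 116.5]
tool_rot: [-0.705, -0.059, 0.059, 0.705]
force: [-0.1, 1.1, -0.9]
opening: 85.4
clock: 12.38
tcp_pos: [533.4, 4.6, 259.3]
tool_rot: [0.705, 0.06, -0.058, -0.705]
force: [0.5, -0.0, 0.1]
opening: 85.3
[-19.03   0.18 -32.76] [ 0.  -0.5  0.2] tcp [533.4   4.6 259.3] F [ 0.5 -0.   0.1] open 85.3 t 12.3833 j [ 0.2   0.36 -0.37  2.02  0.19  0.78 -0.12]
```

```bash
python3 -m inch '[[[-1,-19,0,-33,0,0,0],[-1,-19,0,-33,0,0,0],[-1,-19,0,-33,0,0,0],[-1,-19,0,-33,0,0,0],[-1,-19,0,-33,0,0,0]]]' >/dev/null;python3 to.py 380 -480 257 -30
```

```text
[-1.255e+01 -2.000e-02 -2.704e+01] [ 0.  39.6  0. ] tcp [ 458.9 -192.5  256.7] F [ 1.  -0.3 -0.1] open 85.5 t 12.8 j [ 0.57  0.32 -0.33  2.1   0.15  0.75  0.31]
```

```bash
python3 -m inch '[[[-1,-12.5,0,-27,0,40,0],[-1,-12.5,0,-27,0,40,0],[-1,-12.5,0,-27,0,40,0],[-1,-12.5,0,-27,0,40,0],[-1,-12.5,0,-27,0,40,0]]]' >/dev/null;python3 -m inch '[[[-1,3,0,-11.5,0,0,0],[-1,3,0,-11.5,0,0,0],[-1,3,0,-11.5,0,0,0],[-1,3,0,-11.5,0,0,0],[-1,3,0,-11.5,0,0,0]]]'
python3 - <<'E'
from h import *
a=get_image("top")[105:265,140:400]
cv2.imwrite("pics/e1.png",cv2.convertScaleAbs(cv2.resize(a,None,fx=3,fy=3,interpolation=2),alpha=1.4))
E
```

```text
clock: 13.63
tcp_pos: [379.0, -511.0, 256.1]
tool_rot: [0.688, -0.163, 0.162, -0.688]
force: [0.3, 0.7, -0.0]
opening: 85.5
```

View pics/e1.png

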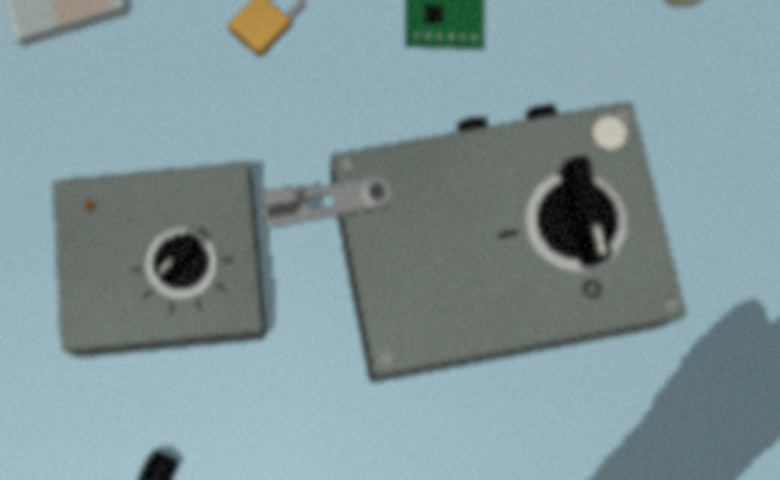

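Run:
```python
from h import *
f=lambda u,v,z:px("top",u/3+139.8,v/3+104.8,z)[:2]
a=f(576,160,118);b=f(598,262,118);d=b-a;print(np.linalg.norm(d),np.degrees(np.arctan2(d[1],d[0]))%360,"want 190.4")
p=f(377,191,79);q=f(268,213,79);d=q-p;print(np.linalg.norm(d),np.degrees(np.arctan2(d[1],d[0])),"want 100.4")
c=[f(333,153,70),f(630,102,70),f(683,315,70),f(372,380,70)];
for i,j in((1,0),(2,3)): e=c[j]-c[i];print("box +y",np.degrees(np.arctan2(e[1],e[0])))
```

```text
78.6541963626923 189.13669696673068 want 190.4
86.40481679913746 101.82268208359434 want 100.4
box +y 100.31746781281217
box +y 101.60667096831423
```

```bash
python3 -c "
from bench import *;print(job_done())"
```

```text
the job is handed in; nothing more can be done
None
```

The isolator handle is at off and the lockout hasp stands straight out past the box's edge. I handed the job in at about 14 s of the 56 s allowed.

- **Handle:** I gripped the bar and turned it counter-clockwise until the wrist torque rose to 2.4 N m with no real further movement, so it is on its stop. In the last top picture the bar lies across the box with the nose to -x. I measured its direction as 189.1°, against the 190.4° expected.
- **Hasp:** With the handle already off, I gripped the tab and swung it round until the tool stopped moving under a rising push. The last picture shows the arm out along the box's +y. I measured 101.8°, against 100.4° expected, and the box edges themselves read 100.3° and 101.6°.
- **Rest of the scene:** I never touched the small box's knob, and it looks unchanged. The white cap is still on the cover. The gripper is open and clear of everything. The highest wrist force I read was about 23 N, while pressing the hasp on its stop.

No check failed. The 1 to 1.5° differences are within what I can read from the picture.

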